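Scan the skiving board in and slide it out to the gauge

ROBOT

A 6-joint arm with a two-finger parallel gripper is mounted at the origin on the work surface. World frame = base frame: x ahead of the robot, y to its left, z up, the work surface at z = 0. Lengths are in m, angles in rad, forces in N, time in s.
With the tool pointing down it reaches from about 0.25 to 0.725 m from the base axis. Payload 4 kg.
Tool frame: the origin (TCP) lies on the centre line of the jaws, within the pads' length; the fingertips stand 22 mm ahead of it and the grasp point (between the pads) lies 3 mm ahead of it; z points along the fingers, y is the line along which they close (so a half turn about z gives the same grasp; the last joint's range is limited). The gripper opens to 85 mm and grips with 20 to 120 N. Pads are 22 mm wide; open, the fingers measure 114 mm over their backs; the gripper's body (76 mm by 85 mm) begins 54 mm behind the grasp point. The pads swing forward as they close: fully open they stand 13 mm farther back than shut.
Start: joints at [-1.278, 0.241, 0.005, 1.335, 0, 1.571], TCP at [0.144, -0.479, 0.218] pointing down, gripper open.
Joint ranges: [-2.72, 2.72], [-1.05, 1.87], [-1.09, 1.28], [-1.99, 2.15], [-1.42, 1.44], [-3.14, 3.14]. Speed limits (rad/s): [2.79, 2.79, 3.14, 3.14, 3.14, 3.14].

INTERFACE

Orientations are given as a unit quaternion [x, y, z, w].
In Python, from workcell import bot gives the robot as it stands.
- The arm moves only by the shell command python3 -m inch 'ROWS'. ROWS is JSON, one flat list of numbers, 7 for each row, row after row: the shift along the world's x, y, z in mm, then the turn, a rotation vector about the world's x, y, z in rad, then the opening in per cent of the stroke, from 0 (shut) to 100 (fully open). A call has 1 to 8 rows; each row is the pose to reach, as a shift and turn from the pose commanded when the call began; what a row does not reach only later rows make up. A row lasts 1/12 s, in which the tool goes at most 41.7 mm and 7.16 degrees, less where a joint would pass 70% of its speed; a pose out of reach is approached as far as the arm can. A call with a gripper value outside its range is refused whole. The fingers move at their own pace and stop on an object; the grip force is fixed at half the most. Time passes only in rows, so rows that repeat a pose let the fingers close. It gives the time, the measured TCP pose, the force, the opening and the grip force at its end, in the units of the state.
- bot.get_obs(): the state, without advancing time (a new reading comes with each control period).
- bot.camera(name): name is "side" or "top"; returns the picture (400x640x3 uint8, blue, green, red); there is no depth.
- bot.camera_info(name): a dict with "intrinsics" (3x3 intrinsics, pixels), "camera_from_world" (4x4, takes a point from world to camera coordinates). Camera axes: x right, y down, z forward; pixel columns grow to the right and rows downward; lengths in m; the calibration is good to about 2 mm. A picture is of the moment at which its call begins. camera_info takes no time and is no camera call.
- bot.job_done(): hands the job in; it is judged then, once.
Trained networks look in the newest picture that a camera, given by its name, has taken for a name from the list of things; names that differ only in an ending like _2 or _b are one class to them, and where a whole thing is asked for, a point or a joint stands for the part that bears it (a point fixed in the world has none). Each returns a list of dicts, best first, with "confidence" (0 to 1); they miss things now and then, are a little off and sometimes report something else, mostly with a low value. They report only what shows in the picture. A call takes as long as a camera call. They do not tell look-alikes from the thing itself.
- bot.silhouettes(camera, target): "mask" (400x640 bool, what is visible of it) and "uv" ([column, row] in pixels, amid what is visible of it).
- bot.spot_point(camera, target): "uv" ([column, row] in pixels: a listed point, or the origin of a listed thing).
The state is a dict: "clock": time; "joint_pos": joint angles; "joint_vel": joint speeds; "tau": joint torques, N m; "eef_pos": TCP position; "tool_rot": TCP orientation; "ft_force": force on the tool from outside, world axes, zero at the start; "ft_torque": the same for the moment, N m; "grip_width": finger opening in m; "grasp_force": force on a finger pad.
Only numpy, scipy, OpenCV 4.12 (cv2) and the standard library are available. Lean on these libraries where they do the work, as an engineer would, in place of code of your own. Each camera call takes 0.05 s, during which the arm holds its last target. There are 200 camera calls.

TASK

Pick up the stick-shaped label scanner, point it straight down at the middle of the barcode label on the skiving board from 5 to 10 cm above and keep it still there for a second or two, then stand it back in its holder and let go of it. Next slide the board along its low wooden stand, keeping it square and flat on the stand, out over the stand's open end until its stone-faced front edge is in line with the tip of the gauge's pointer; more than half of its weight then hangs out, so keep hold of its tail to stop it tipping, and finish while still holding it there. Leave the other things on the bench alone.

Things in the scene. Friction and masses are not known exactly. Their poses are not given: they have to be found in the camera images.
- stand: low brown wooden stand fixed to the bench, 130 wide (its x) x 260 long (its y) x 50 mm high. Origin: centre of its underside, at bench height; its flat top is 50 mm above. Its +y end, to the robot's left, is the open end that the board slides out over. It is turned by up to 18 degrees about z
- board: loose plywood skiving board on the stand, 110 wide (x) x 300 long (y) x 12 mm, 0.33 to 0.61 kg. A pale stone plate 94 x 115 mm, 7 mm thick, on its front (+y) part puts its centre of mass about 41 mm ahead of the origin: unheld it tips once about 109 mm overhangs. Origin: centre of its underside; +y points to the front edge, which goes out over the stand's open end
- label (a point): middle of the white label with black bars, 56 (x) x 40 mm (y), on the board's top face, 30 mm behind the board's origin; axes as the board's
- handle (a point): on the dark wooden handle block fixed upright on the board's tail: 40 (board x) x 22 (board y) x 36 mm tall, standing on the board's 12 mm thick top. This point is on the block's centre line, 24 mm above the board's top face and 12 mm below the block's top, a good height to grip from above; it lies 115 mm behind the board's origin
- board_front (a point): middle of the board's front edge, on top of the plywood, 150 mm in front of the board's origin
- pointer_tip (a point): tip of the gauge's level tapered metal pointer, 58 mm above the bench, 20 to 35 mm beside the board's path on the side away from the robot. Axes as the stand's: the edge is in line when board_front and the tip have the same y along the stand's y axis, an overhang of 140 to 175 mm
- gauge: fixed gauge: dark steel block 60 x 50 x 24 mm with an upright 10 mm steel post, 112 mm tall in all, and the pointer towards the board. Origin: centre of its underside, 52 mm from the tip; axes as the stand's
- scanner: loose stick-shaped barcode scanner standing upright in its holder, 130 mm tall, 0.11 to 0.22 kg: grey head 34 x 34 mm for the lowest 45 mm, then a black grip 26 x 26 mm up to the top. Origin: centre of its underside, where the glass window is; it reads straight down along its -z
- holder: fixed square grey open box, 56 x 56 mm outside, 48 x 48 mm inside, walls 40 mm high, floor 4 mm thick, to the robot's left. Origin: centre of its underside; sides along its x and y
- jar: bystander: round white lidded jar, 62 mm across, 75 mm tall, beside the holder; origin: centre of its underside
- glue: bystander: white glue bottle, 72 mm across, 150 mm tall; origin: centre of its underside
- brushpot: bystander: glass pot 72 mm across, 95 mm tall, with glue sticks standing in it up to 210 mm; origin: centre of its underside
- hammer: bystander: hammer lying on the bench, right of the stand, about 280 mm long; origin: under its middle
- ruler: bystander: steel ruler 30 x 200 x 4 mm lying flat, nearer the robot than the stand; origin: centre of its underside
- tin: bystander: low round pot with brass lid, 68 mm across, 50 mm tall; origin: centre of its underside
- notes: bystander: yellow block of notes 80 x 80 x 20 mm; origin: centre of its underside
There are look-alikes about, which are no part of the job. Leave any pink or red look-alike of the gauge alone.

How it is judged:
By the outcome, as a careful person would: the job done as asked, in the order asked, and still so for the second after the job is handed in, while the arm keeps its last pose, push and grip.
It also fails if it takes over 64 s, if anything falls off the work surface, if the arm or the gripper's body presses on something with over 40 N, if the wrist force passes 120 N, or if a joint passes its speed limit or range.

## Working session

There is one attempt and no reset: what is moved stays moved. The work goes in short steps, Python scripts to look and compute and a shell command to move; the robot and the scene stay as the last step left them, time stands still between calls to the robot, and variables do not carry over. Pictures are saved under pics/ and viewed, at most 10 in all, crops included, and the job is handed in when it is done.

```bash
mkdir -p pics; ls; python3 - <<'E'
from workcell import bot
import cv2,numpy as np
for c in("side","top"):
    im=bot.camera(c); cv2.imwrite(f"pics/{c}0.png",im)
    i=bot.camera_info(c); print(c,np.round(i["intrinsics"],1).tolist(),np.round(i["camera_from_world"],3).tolist())
    for t in "stand board label handle board_front pointer_tip gauge scanner holder jar".split():
        print(t,[(np.round(d["uv"],1).tolist(),round(d["confidence"],2)) for d in bot.spot_point(c,t)])
print(bot.get_obs())
E
```

```text
pics
side [[430.2, 0.0, 319.6], [0.0, 430.2, 203.4], [0.0, 0.0, 1.0]] [[-0.784, -0.62, 0.019, 0.414], [-0.419, 0.508, -0.753, 0.325], [0.457, -0.598, -0.658, 1.128], [0.0, 0.0, 0.0, 1.0]]
stand [([348.4, 224.4], 0.92), ([359.6, 161.1], 0.24)]
board [([342.4, 216.4], 0.83)]
label [([349.4, 209.0], 0.56)]
handle [([362.7, 190.4], 0.73)]
board_front [([309.9, 234.8], 0.6)]
pointer_tip [([274.4, 221.7], 0.9), ([263.5, 254.0], 0.71), ([220.6, 241.8], 0.55)]
gauge [([266.5, 227.8], 0.94), ([252.3, 259.9], 0.77), ([213.7, 244.6], 0.68)]
scanner [([230.6, 303.3], 0.76)]
holder [([229.8, 307.6], 0.58), ([334.3, 294.8], 0.38)]
jar [([274.4, 328.8], 0.84), ([402.6, 158.1], 0.3)]
top [[446.3, 0.0, 323.0], [0.0, 446.3, 196.9], [0.0, 0.0, 1.0]] [[-0.015, -1.0, 0.006, -0.027], [-0.982, 0.014, -0.191, 0.552], [0.191, -0.008, -0.982, 1.267], [0.0, 0.0, 0.0, 1.0]]
stand []
board [([336.4, 216.1], 0.67), ([250.7, 178.3], 0.55), ([485.5, 202.8], 0.45)]
label [([347.7, 213.7], 0.7)]
handle []
board_front [([285.4, 215.4], 0.63)]
pointer_tip [([281.0, 173.8], 0.84), ([239.9, 193.2], 0.67), ([488.1, 205.9]
[... 278 characters left out ...]
'clock': 1.1, 'joint_pos': array([-1.27797363e+00,  2.40564741e-01,  5.03742907e-03,  1.33519749e+00,
       -1.12728292e-05,  1.57077217e+00]), 'joint_vel': array([-0.00130627, -0.00040807,  0.0003459 ,  0.0012042 , -0.0018182 ,
       -0.00116148]), 'tau': array([-1.22932627e-05, -3.72222161e+01,  2.52695918e+01,  1.32632616e-03,
        7.52883238e-06,  3.31751096e-06]), 'eef_pos': array([ 0.14433033, -0.4787367 ,  0.21793841]), 'tool_rot': array([ 9.89299229e-01,  1.45900771e-01, -3.58873714e-07,  3.62043664e-05]), 'ft_force': array([-0.88931949,  0.01416077, -0.55306486]), 'ft_torque': array([ 0.03131374, -0.00998379, -0.00294111]), 'grasp_force': 0.0, 'grip_width': 0.08540254128216157}
```

View pictures.

View pics/side0.png

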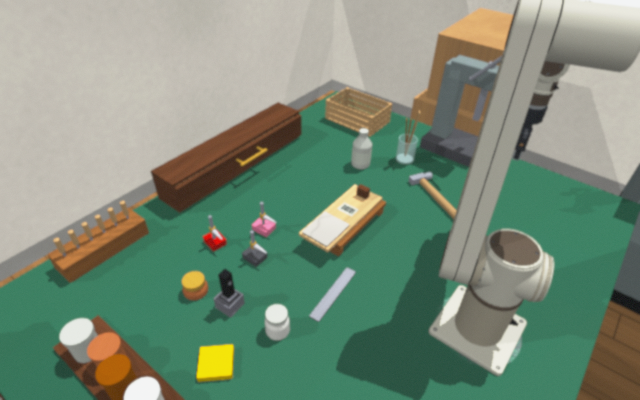

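View pics/top0.png

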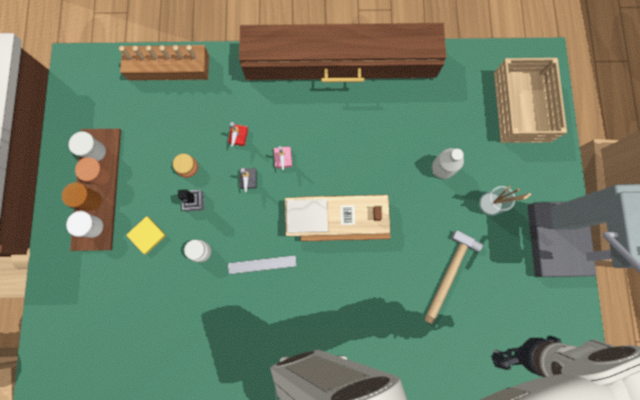

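```bash
python3 - <<'E'
import cv2
a=cv2.imread("pics/side0.png")[130:350,170:420]; b=cv2.imread("pics/top0.png")[110:290,170:420]
a=cv2.resize(a,None,fx=1.6*2,fy=3.2*.82,interpolation=3) if 0 else cv2.resize(a,None,fx=2.4,fy=2.4,interpolation=3)
cv2.imwrite("pics/crop_s.png",a); cv2.imwrite("pics/crop_t.png",cv2.resize(b,None,fx=3.2,fy=3.2,interpolation=3))
E
```

```text
(no output)
```

View pics/crop_s.png

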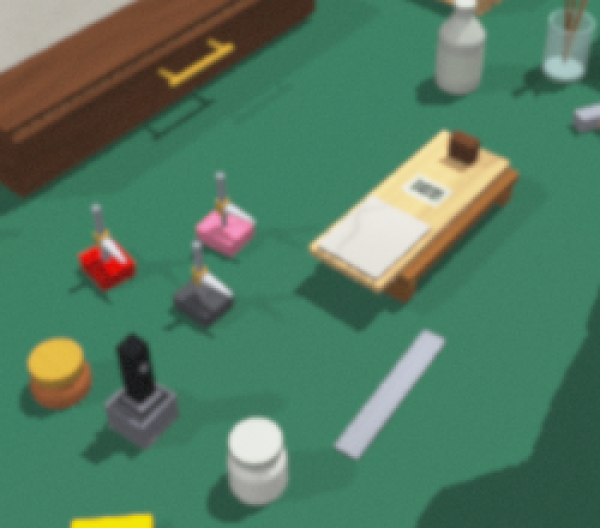

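View pics/crop_t.png

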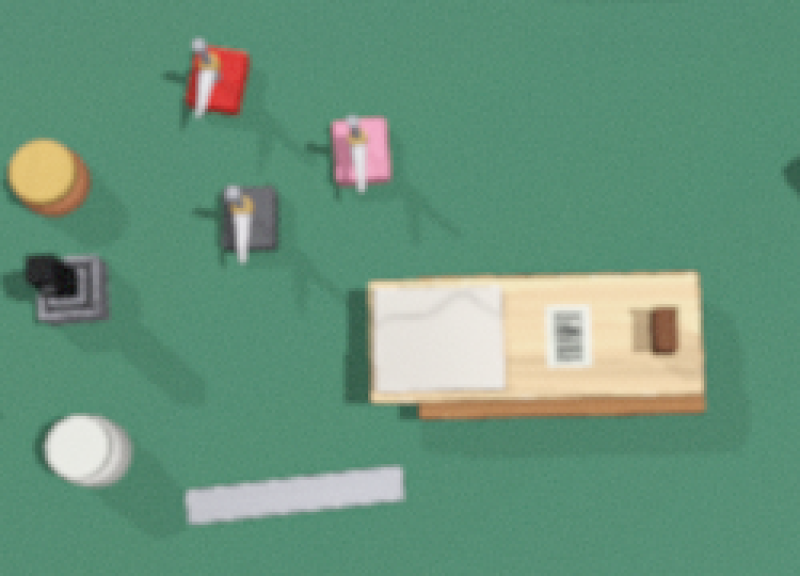

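In the side view, three gauges could be mistaken for each other: dark (255,250), pink (264,224) and red (214,240). From the top they are dark (248,180), pink (281,158) and red (238,135). I choose the dark one, with its tip at top (245,192) and side (263,254). The crops confirm this. The scanner is at side (230,300) and top (192,200), and there is only one board, stand and holder.

```bash
cat > h.py <<'E'
from workcell import bot
import cv2,numpy as np
from scipy.optimize import least_squares
I={c:bot.camera_info(c) for c in("side","top")}
def proj(c,P):
    q=np.atleast_2d(P)@I[c]["camera_from_world"][:3,:3].T+I[c]["camera_from_world"][:3,3]
    q=q@I[c]["intrinsics"].T; return q[:,:2]/q[:,2:]
def tri(us,ut):
    r=least_squares(lambda p:np.r_[proj("side",p)[0]-us,proj("top",p)[0]-ut],[.45,.1,.05]); return r.x,np.abs(r.fun).max()
def plane(c,uv,z):
    M=I[c]["camera_from_world"]; d=np.linalg.inv(I[c]["intrinsics"])@np.r_[uv,1]; R=M[:3,:3]
    o=-R.T@M[:3,3]; d=R.T@d; return o+d*(z-o[2])/d[2]
E
python3 - <<'E'
from h import *
np.set_printoptions(precision=4,suppress=True)
print("tip",tri([263.5,254],[239.9,193.2])); print("gauge",tri([252.3,259.9],[248.9,180.1]))
print("label",tri([349.4,209],[347.7,213.7]));print("front",tri([309.9,234.8],[285.4,215.4]));print("board",tri([342.4,216.4],[336.4,216.1]))
print("scanner",tri([230.6,303.3],[196.4,199.4]),"holder",tri([229.8,307.6],[192.2,203.5]),tri([229.8,307.6],[195.9,201.8]),"jar",tri([274.4,328.8],[198.7,254]))
print("front z",plane("top",[285.4,215.4],.062),plane("side",[309.9,234.8],.062)); print("label z",plane("top",[347.7,213.7],.062),plane("side",[349.4,209],.062))
print("tip z",plane("top",[239.9,193.2],.058),plane("side",[263.5,254],.058))
for c in("top","side"):
  bot.camera(c)
  for t,z in(("board",.062),("scanner",.13),("holder",.04),("gauge",.012),("stand",.05)):
    for d in bot.silhouettes(c,t):
        m=d["mask"].astype(np.uint8); 
        cs=max(cv2.findContours(m,0,2)[0],key=cv2.contourArea)
        b=cv2.boxPoints(cv2.minAreaRect(cs)); print(c,t,round(d["confidence"],2),int(m.sum()),b.tolist())
        np.save(f"m_{c}_{t}.npy",m) if d["confidence"]>.5 and t!="gauge" else 0
        ctr=cs[:,0].astype(float); W=np.array([plane(c,p,z)[:2] for p in ctr])*1000
        r=cv2.minAreaRect(W.astype(np.float32)); print("   ",np.round(r[0],1),np.round(r[1],1),round(r[2],2))
E
```

```text
tip (array([0.5646, 0.2092, 0.0674]), np.float64(0.4801819711756252))
gauge (array([ 0.6253,  0.1982, -0.0126]), np.float64(1.4164868595804023))
label (array([ 0.4965, -0.1075,  0.0596]), np.float64(1.0542975601493367))
front (array([0.4982, 0.0767, 0.082 ]), np.float64(1.8717374363957333))
board (array([ 0.494 , -0.0731,  0.0521]), np.float64(0.15188123329301106))
scanner (array([ 0.5589,  0.3538, -0.003 ]), np.float64(0.3738372339557543)) holder (array([0.5468, 0.3659, 0.0007]), np.float64(0.020625260101752474)) (array([ 0.5555,  0.3595, -0.0144]), np.float64(0.24203520668717715)) jar (array([0.3985, 0.3411, 0.0122]), np.float64(2.2770188314441384))
front z [0.4964 0.0757 0.062 ] [0.5161 0.0633 0.062 ]
label z [ 0.4988 -0.106   0.062 ] [ 0.4918 -0.1064  0.062 ]
tip z [0.5651 0.2101 0.058 ] [0.5724 0.204  0.058 ]
top board 0.96 3857 [[284.52294921875, 197.3968048095703], [387.404052734375, 194.7588348388672], [388.369873046875, 232.42637634277344], [285.48876953125, 235.06434631347656]]
    [496.1 -73.1] [111.1 299.9] 0.68
top scanner 0.58 299 [[177.0, 189.0], [198.0, 189.0], [198.0
[... 2499 characters left out ...]
25], [252.57630920410156, 269.99639892578125]]
    [642.5 187.5] [ 67.2 133.5] 71.21
side stand 0.72 502 [[329.5000305175781, 250.50003051757812], [381.0000305175781, 199.00003051757812], [388.5000305175781, 206.50003051757812], [337.0000305175781, 258.0000305175781]]
    [424.7 -75.5] [ 34.6 292.2] 1.17
side stand 0.45 363 [[210.00001525878906, 302.0], [229.50001525878906, 282.5], [247.00001525878906, 300.0], [227.50001525878906, 319.5]]
    [534.6 373.7] [75.3 70.4] 6.11
side stand 0.24 2492 [[297.9225158691406, 233.89804077148438], [358.3390808105469, 174.82406616210938], [382.0331115722656, 199.05657958984375], [321.6165466308594, 258.13055419921875]]
    [501.1 -85.8] [119.4 327.8] 0.91
```

The top view shows the board lying nearly along world y (crop yaw about 0.7°). The dark gauge's tip is near top (245,192), so the network's (240,193) looks off. I'll refine the holder, scanner, gauge and tip by fitting models to the masks.

```bash
cat > fit.py <<'E'
from h import *
from scipy.optimize import minimize
def box(sx,sy,z0,z1,cx=0,cy=0): return np.array([[cx+a*sx/2,cy+b*sy/2,z] for a in(-1,1) for b in(-1,1) for z in(z0,z1)])
def render(c,p,parts):
    S=4; m=np.zeros((400*S,640*S),np.uint8); C,s=np.cos(p[2]),np.sin(p[2])
    for B in parts:
        W=B@np.array([[C,s,0],[-s,C,0],[0,0,1]])+[p[0],p[1],0]
        uv=(proj(c,W)+.5)*S-.5
        cv2.fillConvexPoly(m,cv2.convexHull((uv*16).round().astype(np.int32)),255,shift=4)
    return cv2.resize(m,(640,400),interpolation=cv2.INTER_AREA)/255.
def iou(p,parts,ms): 
    t=0
    for c,m in ms.items():
        r=render(c,p,parts); t+=np.minimum(r,m).sum()/np.maximum(r,m).sum()
    return t/len(ms)
def fit(p0,parts,ms):
    best=None
    for y in (-.3,0,.3):
        r=minimize(lambda p:-iou(p,parts,ms),[p0[0],p0[1],p0[2]+y],method="Nelder-Mead",options=dict(initial_simplex=np.array([p0[0],p0[1],p0[2]+y])+np.vstack([np.zeros(3),np.diag([.01,.01,.15])]),xatol=1e-4,fatol=1e-5))
        if best is None or r.fun<best.fun: best=r
    return np.round(best.x,4),round(-best.fun,3)
def mask(c,t,near,take=True):
    if take: bot.camera(c)
    L=[d for d in bot.silhouettes(c,t) if np.hypot(*(np.array(d["uv"])-near))<25]
    return L[0]["mask"].astype(float) if L else None
E
python3 - <<'E'
from fit import *
sc={"top":mask("top","scanner",[188,198]),"side":mask("side","scanner",[228,290])}
ho={"top":mask("top","holder",[195,200],0),"side":mask("side","holder",[229,305],0)}
ga={"top":mask("top","gauge",[248,180],0),"side":mask("side","gauge",[252,250],0)}
SC=[box(.026,.026,.049,.134),box(.034,.034,.04,.049)]; HO=[box(.056,.056,0,.04)]
print("have",[(k,[v is not None for v in d.values()]) for k,d in(("sc",sc),("ho",ho),("ga",ga))])
cl=lambda d:{k:v for k,v in d.items() if v is not None}
print("scan",fit([.55,.356,0],SC,cl(sc)))
for k in cl(sc): print(k,fit([.55,.356,0],SC,{k:sc[k]}))
U={k:np.maximum(sc[k],ho[k]) for k in sc if sc[k] is not None and ho[k] is not None}
print("union",fit([.55,.356,0],SC+HO,U))
G=[box(.060,.050,0,.024),box(.01,.01,0,.112),np.array([[0,.006,.054],[0,-.006,.054],[0,.006,.064],[0,-.006,.064],[-.052,0,.058]])]
print("gauge",fit([.62,.198,0.012],G,cl(ga)))
a=cv2.imread("pics/top0.png")[160:212,172:262]; b=cv2.imread("pics/side0.png")[225:277,225:285]
o=np.zeros((420,800,3),np.uint8); a=cv2.resize(a,None,fx=5,fy=7.0 if 0 else 5,interpolation=cv2.INTER_CUBIC); b=cv2.resize(b,None,fx=5,fy=5,interpolation=cv2.INTER_CUBIC)
o[:a.shape[0],:a.shape[1]]=a; o[:b.shape[0],470:470+b.shape[1]]=b; cv2.imwrite("pics/z1.png",o)
print(bot.get_obs()["clock"])
E
```

```text
have [('sc', [True, True]), ('ho', [True, True]), ('ga', [True, True])]
scan (array([ 0.5517,  0.3578, -0.0484]), np.float64(0.84))
top (array([ 0.5514,  0.3547, -0.0709]), np.float64(0.885))
side (array([ 0.546 ,  0.3622, -0.1282]), np.float64(0.87))
union (array([0.5532, 0.3599, 0.1197]), np.float64(0.876))
gauge (array([0.6232, 0.1961, 0.0369]), np.float64(0.874))
2.1
```

View pics/z1.png

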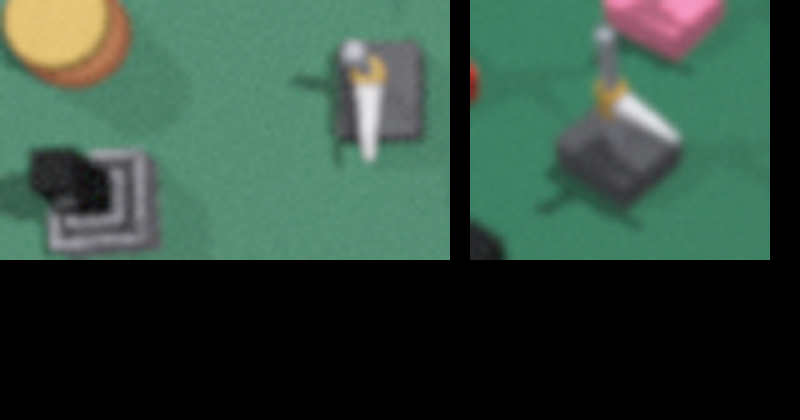

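The zoom puts the dark gauge's tip at about top (246,192), side (267,253). The scanner is upright in the holder with sides nearly along the world axes, so it is at about (0.551, 0.357). I'm moving above it now.

```bash
python3 -m inch '[40,80,7,0,0,-0.1,100, 75,155,14,0,0,-0.2,100, 110,226,20,0,0,-0.293,100, 136,278,20,0,0,-0.293,100, 136,278,20,0,0,-0.293,100, 136,278,20,0,0,-0.293,100, 136,278,20,0,0,-0.293,100, 136,278,20,0,0,-0.293,100]'; python3 -m inch '[17,35,0,0,0,0,100, 34,70,0,0,0,0,100, 51,105,0,0,0,0,100, 68,140,0,0,0,0,100, 85,175,0,0,0,0,100, 102,210,0,0,0,0,100, 119,245,0,0,0,0,100, 136,279,0,0,0,0,100]'; python3 -m inch '[17,35,0,0,0,0,100, 34,70,0,0,0,0,100, 51,105,0,0,0,0,100, 68,140,0,0,0,0,100, 85,175,0,0,0,0,100, 102,210,0,0,0,0,100, 119,245,0,0,0,0,100, 135,278,0,0,0,0,100]'; python3 - <<'E'
from h import *
print("tip xy",plane("top",[245.6,191.6],.058),plane("side",[266.6,252.6],.058),tri([266.6,252.6],[245.6,191.6]))
E
```

```text
clock: 2.77
eef_pos: [0.2812, -0.1973, 0.2384]
tool_rot: [1.0, 0.002, 0.001, -0.0]
ft_force: [-0.5, 0.1, -0.2]
grip_width: 0.0854
grasp_force: 0.0
clock: 3.43
eef_pos: [0.4127, 0.0266, 0.238]
tool_rot: [1.0, 0.022, -0.0, -0.014]
ft_force: [0.4, 0.4, -0.7]
grip_width: 0.0853
grasp_force: 0.0
clock: 4.1
eef_pos: [0.5147, 0.0683, 0.238]
tool_rot: [0.998, 0.048, -0.002, -0.029]
ft_force: [-0.1, 0.9, 0.1]
grip_width: 0.0857
grasp_force: 0.0
tip xy [0.56971077 0.19342227 0.058     ] [0.56925267 0.1944502  0.058     ] (array([0.57002639, 0.19366356, 0.05676572]), np.float64(0.02040215985505256))
```

```bash
python3 -m inch '[0,0,0,0,0,0,100,0,0,0,0,0,0,100]'; python3 -c "
from workcell import bot
o=bot.get_obs();print(o['joint_pos'],o['joint_vel'],o['tool_rot'])"
```

```text
clock: 4.27
eef_pos: [0.514, 0.0681, 0.2377]
tool_rot: [0.998, 0.048, -0.003, -0.029]
ft_force: [-0.5, -0.2, -0.6]
grip_width: 0.0855
grasp_force: 0.0
[0.09587535 0.27181846 0.09628917 1.39776529 0.0587862  3.14058922] [-0.00114264 -0.02033421 -0.02209614  0.0053325  -0.00097507  0.00173492] [ 0.9983966   0.04836283 -0.00264075 -0.02929658]
```

```bash
cat >> h.py <<'E'
from scipy.spatial.transform import Rotation as R
def need(psi,xyz):
    o=bot.get_obs(); q=R.from_quat([np.cos(psi/2),np.sin(psi/2),0,0])*R.from_quat(o["tool_rot"]).inv()
    print("shift mm",np.round((np.array(xyz)-o["eef_pos"])*1000,1),"rot",np.round(q.as_rotvec(),3))
E
python3 -c "
from h import *
need(np.pi/2,[.551,.357,.238])"
```

```text
shift mm [ 37.  288.9   0.3] rot [-0.041 -0.05   1.474]
```

```bash
python3 -m inch '[5,40,0,-0.04,-0.05,1.474,100,10,80,0,-0.04,-0.05,1.474,100,16,120,0,-0.04,-0.05,1.474,100,21,160,0,-0.04,-0.05,1.474,100,26,200,0,-0.04,-0.05,1.474,100,31,240,0,-0.04,-0.05,1.474,100,37,275,0,-0.04,-0.05,1.474,100,37,289,0,-0.041,-0.05,1.474,100]'; python3 -c "
from h import *
need(np.pi/2,[.551,.357,.238])
print(bot.get_obs()['joint_pos'])"
```

```text
clock: 4.93
eef_pos: [0.5502, 0.3614, 0.2372]
tool_rot: [0.851, 0.525, -0.0, -0.011]
ft_force: [-0.7, -0.5, -0.5]
grip_width: 0.0854
grasp_force: 0.0
shift mm [ 0.8 -4.4  0.8] rot [-0.016 -0.017  0.464]
[0.57027227 0.57167817 0.55086045 1.55026919 0.0227783  2.60543938]
```

```bash
python3 -m inch '[0,-3,0,-0.004,-0.004,0.12,100,0,-3,0,-0.008,-0.008,0.24,100,0,-3,0,-0.012,-0.012,0.36,100,0,-3,0,-0.016,-0.017,0.464,100,0,-3,0,-0.016,-0.017,0.464,100,0,-3,0,-0.016,-0.017,0.464,100]'; python3 -c "
from fit import *
need(np.pi/2,[.551,.357,.103])
im=bot.camera('side'); cv2.imwrite('pics/s1.png',cv2.resize(im[200:350,150:350],None,fx=3,fy=3,interpolation=3))
m=mask('side','scanner',[228,290],0)
SC=[box(.026,.026,.049,.134),box(.034,.034,.04,.049)]
if m is not None: print(fit([.55,.356,0],SC,{'side':m}))
p=np.array([.551,.357,.216]);print(proj('side',[p,[.551,.357,.134],[.551,.357,.04]])-[150,200])
"
```

```text
clock: 5.43
eef_pos: [0.5506, 0.3538, 0.2383]
tool_rot: [0.712, 0.702, 0.0, 0.001]
ft_force: [1.6, -0.4, -0.3]
grip_width: 0.0856
grasp_force: 0.0
shift mm [   0.4    3.2 -135.3] rot [0.001 0.001 0.013]
(array([ 0.5475,  0.3627, -0.1774]), np.float64(0.889))
[[70.71962692 50.58918392]
 [75.04020255 72.85187067]
 [79.48985454 95.7796508 ]]
```

View pics/s1.png

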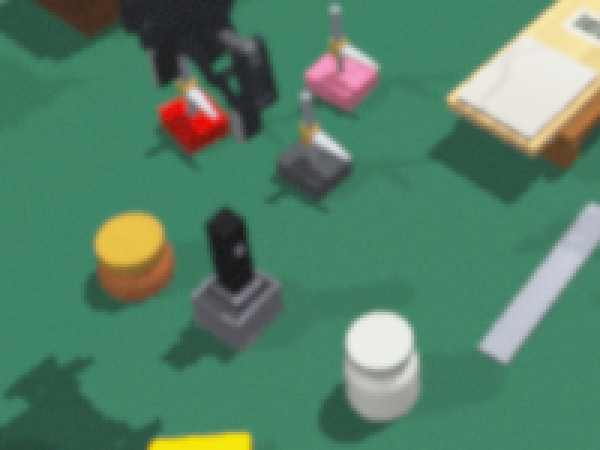

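The side crop shows the scanner upright at crop (228,250), matching the fit, with the open jaws above and behind it at about (200,100). Next I descend part-way and check from near.

```bash
python3 -m inch '[0,1,-15,0,0,0.013,100,0,2,-30,0,0,0.013,100,0,3,-50,0,0,0.013,100,0,3,-70,0,0,0.013,100,0,3,-75,0,0,0.013,100,0,3,-75,0,0,0.013,100,0,3,-75,0,0,0.013,100]'; python3 -c "
from fit import *
im=bot.camera('side')[225:325,180:280]; t=bot.camera('top')[150:250,140:240]
f=lambda a:cv2.resize(a,None,fx=4,fy=4,interpolation=cv2.INTER_CUBIC)
cv2.imwrite('pics/s2.png',np.hstack([f(im),f(t)]))
e=bot.get_obs()['eef_pos'];print(e)
P=[e+[s*.043,0,-.009] for s in(1,-1)]+[[.551,.357,.134]]
print((proj('side',P)-[180,225])*4,(proj('top',P)-[140,150])*4+[400,0])
"
```

```text
clock: 6.12
eef_pos: [0.5513, 0.357, 0.1636]
tool_rot: [0.707, 0.708, 0.0, 0.001]
ft_force: [-0.4, 0.8, 0.5]
grip_width: 0.0854
grasp_force: 0.0
[0.55199337 0.35759345 0.16490724]
[[127.29512764 135.02410793]
 [222.24891414 202.80862922]
 [180.16081021 191.40748266]] [[559.92730012 104.75132294]
 [554.11234112 228.34468241]
 [567.64386688 173.92272647]]
```

View pics/s2.png

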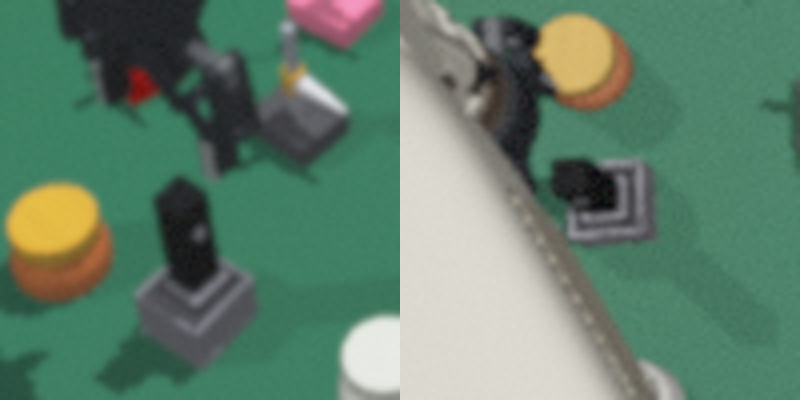

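The jaws look about 20 mm farther out than the model predicts: side tips at (100,105) and (212,175), against predicted (127,135) and (222,203). I'll close the jaws, clear of the scanner, to get a clear tip point.

```bash
python3 -m inch '[0,0,12,0,0,0,50,0,0,25,0,0,0,0,0,0,25,0,0,0,0,0,0,25,0,0,0,0,0,0,25,0,0,0,0,0,0,25,0,0,0,0,0,0,25,0,0,0,0,0,0,25,0,0,0,0]'; python3 -c "
from fit import *
im=bot.camera('side')[205:305,180:280]; t=bot.camera('top')[150:250,140:240]
f=lambda a:cv2.resize(a,None,fx=4,fy=4,interpolation=cv2.INTER_CUBIC)
o=bot.get_obs();e=o['eef_pos'];print(e,o['grip_width'],o['tool_rot'],o['joint_pos'])
P=[e+[s*.0,0,-.022] for s in(1,)]+[e,[.551,.357,.134]]
a=(proj('side',P)-[180,205])*4;b=(proj('top',P)-[140,150])*4+[400,0];print(a,b)
O=np.hstack([f(im),f(t)])
for p in np.vstack([a[:2],b[:2]]): cv2.circle(O,tuple(int(v) for v in p),4,(255,0,255),1)
cv2.imwrite('pics/s3.png',O)
"
```

```text
clock: 6.88
eef_pos: [0.5508, 0.3569, 0.1873]
tool_rot: [0.706, 0.708, -0.0, 0.001]
ft_force: [-0.3, 1.1, -0.6]
grip_width: 0.0001
grasp_force: 0.0
[0.55096684 0.35700931 0.18758067] 7.465525174326662e-05 [ 7.06217152e-01  7.07995061e-01 -1.49020765e-04  5.52967724e-04] [ 5.75498092e-01  5.74649859e-01  4.29009548e-01  1.42521564e+00
 -1.14383860e-03  2.14378011e+00]
[[173.73914105 238.22269044]
 [169.09633601 214.29831843]
 [180.16081021 271.40748266]] [[553.39171436 164.70747281]
 [543.03400251 157.96873624]
 [567.64386688 173.92272647]]
```

View pics/s3.png

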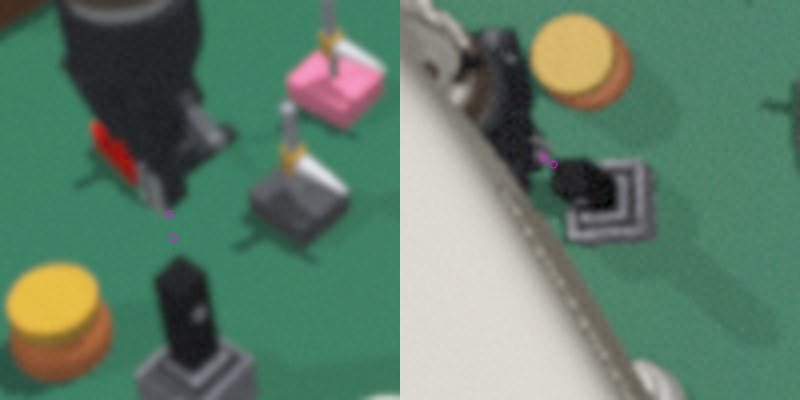

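Closed, the fingertip shows on the tool axis at side crop (165,205), with good xy but higher than the calibration predicts at (174,238). XY is sound, so I'll treat z as uncertain, aim for mid-grip, and watch the force.

```bash
python3 -m inch '[0,0,0,0,0,0,100,0,0,0,0,0,0,100,0,0,0,0,0,0,100,0,0,0,0,0,0,100,0,0,0,0,0,0,100,0,0,0,0,0,0,100,0,0,0,0,0,0,100,0,0,0,0,0,0,100]'; python3 -m inch '[0,0,-12,0,0,0,100,0,0,-25,0,0,0,100,0,0,-40,0,0,0,100,0,0,-55,0,0,0,100,0,0,-70,0,0,0,100,0,0,-80,0,0,0,100,0,0,-80,0,0,0,100,0,0,-80,0,0,0,100]'
```

```text
clock: 7.65
eef_pos: [0.5511, 0.3571, 0.1881]
tool_rot: [0.706, 0.708, 0.0, 0.001]
ft_force: [-0.4, 0.5, 0.3]
grip_width: 0.0854
grasp_force: 0.0
clock: 8.32
eef_pos: [0.5508, 0.3569, 0.1077]
tool_rot: [0.706, 0.708, -0.0, 0.001]
ft_force: [0.0, -0.2, 0.3]
grip_width: 0.0854
grasp_force: 0.0
```

Now down 10 mm more and close.

```bash
python3 -m inch '[0,0,-6,0,0,0,100,0,0,-12,0,0,0,100,0,0,-12,0,0,0,0,0,0,-12,0,0,0,0,0,0,-12,0,0,0,0,0,0,-12,0,0,0,0,0,0,-12,0,0,0,0,0,0,-12,0,0,0,0]';python3 -m inch '[0,0,0,0,0,0,0,0,0,0,0,0,0,0,0,0,0,0,0,0,0]'
```

```text
clock: 8.98
eef_pos: [0.5516, 0.3573, 0.0967]
tool_rot: [0.706, 0.708, 0.001, 0.001]
ft_force: [0.9, 0.5, 1.7]
grip_width: 0.0249
grasp_force: 59.0
clock: 9.23
eef_pos: [0.5516, 0.3574, 0.0967]
tool_rot: [0.706, 0.708, 0.001, 0.001]
ft_force: [0.4, 0.0, 2.4]
grip_width: 0.0248
grasp_force: 58.9
```

```bash
python3 -m inch '[0,0,8,0,0,0,0,0,0,20,0,0,0,0,0,0,38,0,0,0,0,0,0,58,0,0,0,0,0,0,80,0,0,0,0,0,0,102,0,0,0,0,0,0,122,0,0,0,0,0,0,134,0,0,0,0]'; python3 -m inch '[-1,-10,0,0,0,0,0,-4,-32,0,0,0,0,0,-8,-64,0,0,0,0,0,-12,-96,0,0,0,0,0,-16,-128,0,0,0,0,0,-20,-160,0,0,0,0,0,-24,-192,0,0,0,0,0,-27,-224,0,0,0,0,0]'; python3 -m inch '[-4,-34,0,0,0,0,0,-8,-68,0,0,0,0,0,-12,-102,0,0,0,0,0,-16,-136,0,0,0,0,0,-20,-170,0,0,0,0,0,-24,-200,0,0,0,0,0,-27,-224,0,0,0,0,0,-28,-236,0,0,0,0,0]'; python3 - <<'E'
from fit import *
need(np.pi/2,[.4964,-.103,.230])
for c in("side","top"):
    im=bot.camera(c); cv2.imwrite(f"pics/r_{c}.png",im)
    print(c,[(t,[(np.round(d["uv"],1).tolist(),round(d["confidence"],2)) for d in bot.spot_point(c,t)[:2]]) for t in("label","scanner","board","board_front")])
ms=mask('side','scanner',[349,180],0)
e=bot.get_obs()['eef_pos']; w=e[2]-.0927
parts=[box(.034,.034,w,w+.045),box(.026,.026,w+.045,w+.13-.05)]
if ms is not None: print("mask",ms.sum(),fit([e[0],e[1],0],parts,{'side':ms}),"exp",e)
print(proj('side',[[.4964,-.103,.062],[e[0],e[1],w]]),proj('top',[[.4964,-.103,.062]]))
E
```

```text
clock: 9.9
eef_pos: [0.5512, 0.3573, 0.2325]
tool_rot: [0.706, 0.708, 0.001, 0.001]
ft_force: [0.7, 1.0, -1.8]
grip_width: 0.0252
grasp_force: 58.6
clock: 10.57
eef_pos: [0.522, 0.1308, 0.2285]
tool_rot: [0.706, 0.708, -0.001, -0.0]
ft_force: [0.6, -0.3, -1.0]
grip_width: 0.025
grasp_force: 58.7
clock: 11.23
eef_pos: [0.4938, -0.1058, 0.2287]
tool_rot: [0.707, 0.707, -0.001, -0.0]
ft_force: [0.2, -0.0, -2.6]
grip_width: 0.0249
grasp_force: 58.7
shift mm [2.6 2.8 1.3] rot [ 0.001 -0.002  0.001]
side [('label', []), ('scanner', [([348.6, 226.4], 0.66), ([352.2, 189.5], 0.59)]), ('board', [([340.5, 216.3], 0.96)]), ('board_front', [([311.8, 240.4], 0.91), ([355.8, 160.9], 0.64)])]
top [('label', []), ('scanner', []), ('board', [([335.9, 216.4], 0.57)]), ('board_front', [([443.5, 279.1], 0.74), ([283.6, 215.8], 0.65)])]
mask 415.0 (array([ 0.498 , -0.1095,  0.2302]), np.float64(0.751)) exp [ 0.49626998 -0.10202811  0.23005782]
[[347.61990818 208.93060587]
 [348.98910109 190.91234303]] [[346.67884931 214.51831619]]
```

The scanner's window was found at side (352,189.5), against (349,191) expected, so it is about 75 mm over the label. I hold it there for two seconds.

```bash
python3 -m inch '[0,-2,0,0,0,0,0,0,-2,0,0,0,0,0,0,-2,0,0,0,0,0,0,-2,0,0,0,0,0,0,-2,0,0,0,0,0,0,-2,0,0,0,0,0,0,-2,0,0,0,0,0,0,-2,0,0,0,0,0]';for i in 1 2 3; do python3 -m inch '[0,0,0,0,0,0,0,0,0,0,0,0,0,0,0,0,0,0,0,0,0,0,0,0,0,0,0,0,0,0,0,0,0,0,0,0,0,0,0,0,0,0,0,0,0,0,0,0,0,0,0,0,0,0,0,0]'|head -2; done; python3 -c "
from h import *
need(np.pi/2,[.5516,.3574,.230])"
```

```text
clock: 12.45
eef_pos: [0.4961, -0.1049, 0.2301]
tool_rot: [0.706, 0.708, 0.0, 0.001]
ft_force: [0.8, -0.8, -0.4]
grip_width: 0.0248
grasp_force: 58.7
clock: 13.12
eef_pos: [0.4961, -0.1049, 0.2301]
clock: 13.78
eef_pos: [0.4961, -0.1049, 0.2301]
clock: 14.45
eef_pos: [0.4961, -0.1049, 0.2301]
shift mm [ 5.550e+01  4.623e+02 -1.000e-01] rot [ 0.001  0.001 -0.003]
```

```bash
python3 -m inch '[1,10,0,0,0,0,0,4,34,0,0,0,0,0,8,68,0,0,0,0,0,12,102,0,0,0,0,0,16,136,0,0,0,0,0,20,170,0,0,0,0,0,24,204,0,0,0,0,0,28,231,0,0,0,0,0]'; python3 -m inch '[4,34,0,0,0,0,0,8,68,0,0,0,0,0,12,102,0,0,0,0,0,16,136,0,0,0,0,0,20,170,0,0,0,0,0,24,200,0,0,0,0,0,27,220,0,0,0,0,0,28,231,0,0,0,0,0]'; python3 -m inch '[0,0,0,0,0,0,0,0,0,0,0,0,0,0,0,0,0,0,0,0,0]'; python3 -c "
from h import *
need(np.pi/2,[.5516,.3574,.0975])"
```

```text
clock: 15.12
eef_pos: [0.5238, 0.1294, 0.2301]
tool_rot: [0.706, 0.709, 0.001, 0.0]
ft_force: [0.5, -0.7, -1.8]
grip_width: 0.0244
grasp_force: 58.7
clock: 15.78
eef_pos: [0.5512, 0.3611, 0.2291]
tool_rot: [0.705, 0.709, 0.0, 0.0]
ft_force: [-0.1, 0.4, -1.7]
grip_width: 0.025
grasp_force: 58.7
clock: 16.03
eef_pos: [0.5518, 0.3566, 0.2299]
tool_rot: [0.706, 0.708, -0.0, 0.001]
ft_force: [0.8, 0.3, -1.7]
grip_width: 0.025
grasp_force: 58.8
shift mm [  -0.2    0.8 -132.4] rot [ 0.001  0.001 -0.002]
```

```bash
python3 -m inch '[0,1,-15,0,0,0,0,0,1,-35,0,0,0,0,0,1,-55,0,0,0,0,0,1,-75,0,0,0,0,0,1,-90,0,0,0,0,0,1,-102,0,0,0,0,0,1,-112,0,0,0,0,0,1,-120,0,0,0,0]'; python3 -m inch '[0,0,-4,0,0,0,0,0,0,-8,0,0,0,0,0,0,-11,0,0,0,0,0,0,-12,0,0,0,0,0,0,-12.5,0,0,0,0,0,0,-12.5,0,0,0,0]'
```

```text
clock: 16.7
eef_pos: [0.5521, 0.3568, 0.1095]
tool_rot: [0.707, 0.707, -0.0, 0.001]
ft_force: [-0.3, -0.5, -1.1]
grip_width: 0.0253
grasp_force: 58.7
clock: 17.2
eef_pos: [0.5524, 0.3584, 0.098]
tool_rot: [0.706, 0.708, 0.001, 0.001]
ft_force: [-0.1, 0.3, -1.8]
grip_width: 0.025
grasp_force: 58.7
```

```bash
python3 -m inch '[0,0,-0.7,0,0,0,0,0,0,-1.3,0,0,0,0,0,0,-1.3,0,0,0,0,0,0,-1.3,0,0,0,0]'; python3 -m inch '[0,0,0,0,0,0,100,0,0,0,0,0,0,100,0,0,0,0,0,0,100,0,0,0,0,0,0,100,0,0,0,0,0,0,100,0,0,0,0,0,0,100,0,0,0,0,0,0,100,0,0,10,0,0,0,100]'; python3 -m inch '[0,0,12,0,0,0,100,0,0,30,0,0,0,100,0,0,60,0,0,0,100,0,0,95,0,0,0,100,0,0,125,0,0,0,100,0,0,135,0,0,0,100,0,0,135,0,0,0,100]'; python3 - <<'E'
from fit import *
im=bot.camera("side")
m=mask('side','scanner',[228,290],0)
SC=[box(.026,.026,.049,.134),box(.034,.034,.04,.049)]
print(None if m is None else fit([.55,.356,0],SC,{'side':m}))
need(0.012,[.4974,-.188,.24])
E
```

```text
clock: 17.53
eef_pos: [0.5524, 0.3584, 0.0967]
tool_rot: [0.706, 0.708, 0.001, 0.001]
ft_force: [0.4, -0.6, -0.8]
grip_width: 0.0251
grasp_force: 58.9
clock: 18.2
eef_pos: [0.5508, 0.3572, 0.1042]
tool_rot: [0.706, 0.708, -0.002, 0.0]
ft_force: [-1.3, -0.2, -1.0]
grip_width: 0.0857
grasp_force: 0.0
clock: 18.78
eef_pos: [0.5539, 0.3593, 0.247]
tool_rot: [0.706, 0.708, 0.005, 0.002]
ft_force: [-0.2, -0.3, 0.5]
grip_width: 0.0854
grasp_force: 0.0
(array([ 0.5483,  0.3633, -0.2377]), np.float64(0.885))
shift mm [ -54.8 -546.2   -1.7] rot [ 0.002  0.002 -1.561]
```

The scanner stands as it did before. Now to the handle, turning the jaws back on the way.

```bash
python3 -m inch '[-3,-34,0,0,0,-0.098,100,-7,-68,0,0,0,-0.196,100,-10,-102,0,0,0,-0.294,100,-14,-136,0,0,0,-0.392,100,-17,-170,0,0,0,-0.49,100,-20,-204,0,0,0,-0.588,100,-24,-238,0,0,0,-0.686,100,-27,-273,0,0,0,-0.784,100]'; python3 -m inch '[-3,-34,0,0,0,-0.097,100,-7,-68,0,0,0,-0.194,100,-10,-102,0,0,0,-0.291,100,-14,-136,0,0,0,-0.388,100,-17,-170,0,0,0,-0.485,100,-20,-204,0,0,0,-0.582,100,-24,-238,0,0,0,-0.68,100,-27,-273,0,0,0,-0.775,100]'; python3 - <<'E'
from fit import *
bot.camera("side"); print(bot.spot_point("side","handle"),proj("side",[[.4974,-.188,.086]]))
m=mask('side','handle',[362,190],0)
ms=mask('side','board',[342,216],0)
need(0.012,[.4974,-.188,.24])
print(bot.get_obs()["joint_pos"])
np.save("hm.npy",m) if m is not None else 0
B=[box(.11,.30,.05,.062),box(.04,.022,.062,.098,0,-.115),box(.094,.115,.062,.069,0,.086)]
print(fit([.496,-.073,.012],B,{'side':ms}))
for f,v in(("board",ms),): print(v.sum())
E
```

```text
clock: 19.55
eef_pos: [0.5232, 0.0835, 0.239]
tool_rot: [0.924, 0.382, -0.002, 0.0]
ft_force: [0.7, -1.1, 0.6]
grip_width: 0.0854
grasp_force: 0.0
clock: 20.22
eef_pos: [0.4963, -0.1889, 0.2391]
tool_rot: [1.0, 0.005, -0.002, -0.0]
ft_force: [0.5, -0.1, 0.4]
grip_width: 0.0853
grasp_force: 0.0
[{'uv': [361.6, 191.7], 'confidence': 0.58}] [[362.87672711 190.00834522]]
shift mm [0.7 0.3 0.8] rot [-0.001 -0.004 -0.001]
[-3.61809255e-01  2.99125601e-01  1.38836673e-01  1.41475964e+00
 -9.54804437e-04  2.76718487e+00]
(array([ 0.4964, -0.0732,  0.0031]), np.float64(0.969))
2526.0
```

```bash
python3 -m inch '[0,0,-20,0,0,0,100,0,0,-45,0,0,0,100,1,0,-70,0,0,0,100,1,0,-95,0,0,0,100,1,0,-115,0,0,0,100,1,0,-130,0,0,0,100,1,0,-140,0,0,0,100,1,0,-140,0,0,0,100]'; python3 -m inch '[0,0,-4,0,0,0,100,0,0,-8,0,0,0,100,0,0,-10,0,0,0,100,0,0,-10,0,0,0,100]';  python3 -c "
from fit import *
im=bot.camera('side')[130:240,290:430]
e=bot.get_obs()['eef_pos']; print(e)
O=cv2.resize(im,None,fx=5,fy=5,interpolation=cv2.INTER_CUBIC)
for p in (proj('side',[e+[0,.0427,-.009],e+[0,-.0427,-.009],e+[0,0,-.003]])-[290,130])*5: cv2.circle(O,tuple(int(v) for v in p),4,(255,0,255),1)
cv2.imwrite('pics/s4.png',O)"
```

```text
clock: 21.08
eef_pos: [0.4971, -0.1857, 0.0983]
tool_rot: [1.0, 0.008, -0.003, -0.001]
ft_force: [-0.1, -0.6, 0.6]
grip_width: 0.0856
grasp_force: 0.0
clock: 21.42
eef_pos: [0.4994, -0.1879, 0.0915]
tool_rot: [1.0, 0.007, 0.0, 0.001]
ft_force: [-0.1, 0.4, -0.4]
grip_width: 0.0853
grasp_force: 0.0
[ 0.49943194 -0.18794759  0.09174406]
```

View pics/s4.png

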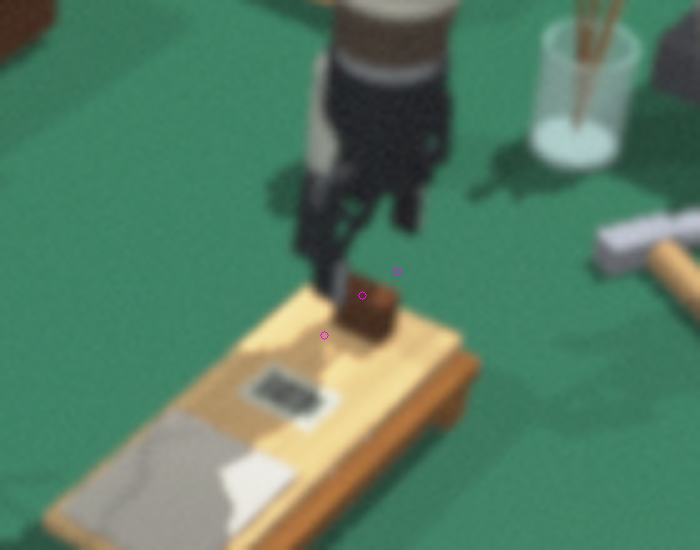

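The fingertips show at crop (325,300) and (405,232), again about 25 mm above the markers and straddling the dark block. I'll probe downwards gently to settle the true finger height.

```bash
python3 -m inch '[-1,0,-4,0,0,0,100,-2,0,-8,0,0,0,100,-2,0,-12,0,0,0,100,-2,0,-15,0,0,0,100,-2,0,-15,0,0,0,100]'; python3 -m inch '[0,0,-2,0,0,0,100,0,0,-4,0,0,0,100,0,0,-4,0,0,0,100]'; python3 -m inch '[0,0,-1,0,0,0,100,0,0,-2,0,0,0,100,0,0,-2,0,0,0,100]'
```

```text
clock: 21.88
eef_pos: [0.4964, -0.1877, 0.0753]
tool_rot: [1.0, 0.007, -0.001, 0.0]
ft_force: [-0.4, -0.4, -0.9]
grip_width: 0.0854
grasp_force: 0.0
clock: 22.13
eef_pos: [0.497, -0.1878, 0.0719]
tool_rot: [1.0, 0.007, -0.001, 0.001]
ft_force: [0.0, -0.1, -0.9]
grip_width: 0.0854
grasp_force: 0.0
clock: 22.38
eef_pos: [0.4971, -0.1878, 0.0701]
tool_rot: [1.0, 0.007, -0.0, 0.001]
ft_force: [-0.2, 1.1, 0.1]
grip_width: 0.0848
grasp_force: 0.0
```

```bash
python3 -m inch '[0,0,-1,0,0,0,100,0,0,-2,0,0,0,100,0,0,-2,0,0,0,100]'; python3 -c "
from h import *
bot.camera('side');print(bot.get_obs()['ft_force'],bot.get_obs()['grip_width'])"
```

```text
clock: 22.63
eef_pos: [0.497, -0.1878, 0.0681]
tool_rot: [1.0, 0.007, -0.0, 0.001]
ft_force: [0.7, 0.6, 0.6]
grip_width: 0.0856
grasp_force: 0.0
[ 0.03083657 -0.4389615  -0.59656484] 0.08543089318617302
```

No contact at 0.068, so the tips do stand higher than stated. I'll probe again with the jaws half closed, which still clears the block.

```bash
python3 -m inch '[0,0,12,0,0,0,100,0,0,24,0,0,0,100,0,0,24,0,0,0,45,0,0,24,0,0,0,45,0,0,24,0,0,0,45,0,0,24,0,0,0,45]'; python3 -m inch '[0,0,-3,0,0,0,45,0,0,-6,0,0,0,45,0,0,-9,0,0,0,45,0,0,-9,0,0,0,45]';python3 -m inch '[0,0,-1,0,0,0,45,0,0,-2,0,0,0,45,0,0,-2,0,0,0,45]';python3 -m inch '[0,0,-1,0,0,0,45,0,0,-2,0,0,0,45,0,0,-2,0,0,0,45]'
```

```text
clock: 23.18
eef_pos: [0.4966, -0.1877, 0.0915]
tool_rot: [1.0, 0.007, -0.001, 0.0]
ft_force: [-0.6, 0.3, -0.5]
grip_width: 0.0391
grasp_force: 0.0
clock: 23.52
eef_pos: [0.4963, -0.1876, 0.0821]
tool_rot: [1.0, 0.007, -0.001, 0.0]
ft_force: [0.5, -0.3, -0.3]
grip_width: 0.0381
grasp_force: 0.0
clock: 23.77
eef_pos: [0.497, -0.1879, 0.0811]
tool_rot: [1.0, 0.007, -0.0, 0.001]
ft_force: [-0.2, 0.6, -0.5]
grip_width: 0.0384
grasp_force: 0.0
clock: 24.02
eef_pos: [0.4971, -0.1879, 0.0792]
tool_rot: [1.0, 0.007, -0.0, 0.001]
ft_force: [-0.6, -0.6, 0.0]
grip_width: 0.0387
grasp_force: 0.0
```

```bash
for i in 1 2 3; do python3 -m inch '[0,0,-1,0,0,0,45,0,0,-2,0,0,0,45,0,0,-2,0,0,0,45]' | grep -E "eef|ft_f|width"; done
```

```text
eef_pos: [0.497, -0.1878, 0.0771]
ft_force: [0.1, -0.2, 0.2]
grip_width: 0.0382
eef_pos: [0.497, -0.1878, 0.075]
ft_force: [-0.3, -0.1, -0.6]
grip_width: 0.0387
eef_pos: [0.497, -0.1878, 0.073]
ft_force: [0.2, -0.0, -0.2]
grip_width: 0.0382
```

No contact at 0.073 either. By the images the tips are then near z 0.08, with roughly 20 mm of the block between the pads, which is a good place to close.

```bash
python3 -m inch '[0,0,0,0,0,0,20,0,0,0,0,0,0,20,0,0,0,0,0,0,0,0,0,0,0,0,0,0,0,0,0,0,0,0,0,0,0,0,0,0,0,0]'; python3 - <<'E'
from fit import *
bot.camera("side"); ms=mask('side','board',[342,216],0)
B=[box(.11,.30,.05,.062),box(.04,.022,.062,.098,0,-.115),box(.094,.115,.062,.069,0,.086)]
B2=[box(.11,.30,.05,.062),box(.094,.115,.062,.069,0,.086)]
for b in(B,B2): print(ms.sum(),fit([.496,-.073,.005],b,{'side':ms}))
bot.camera("top"); mt=mask('top','board',[336,216],0); mt=np.load("m_top_board.npy").astype(float)
print("top(before)",fit([.496,-.073,.005],B2,{'top':mt}))
st=np.load("m_top_stand.npy").astype(float)
print("need front y",.194,"label",bot.spot_point("top","board_front"))
E
```

```text
clock: 25.27
eef_pos: [0.4974, -0.1884, 0.0737]
tool_rot: [1.0, 0.007, 0.0, 0.001]
ft_force: [-0.6, -2.9, 4.2]
grip_width: 0.0204
grasp_force: 61.5
2417.0 (array([ 0.4964, -0.0701,  0.01  ]), np.float64(0.944))
2417.0 (array([ 0.4964, -0.0702,  0.0166]), np.float64(0.95))
top(before) (array([ 0.4966, -0.0726,  0.0166]), np.float64(0.977))
need front y 0.194 label [{'uv': [282.6, 214.0], 'confidence': 0.65}]
```

```bash
python3 -m inch '[0,3,0,0,0,0,0,0,9,0,0,0,0,0,0,16,0,0,0,0,0,0,24,0,0,0,0,0,0,32,0,0,0,0,0,-0.5,40,0,0,0,0,0,-0.5,48,0,0,0,0,0,-0.7,55,0,0,0,0,0]'; python3 -m inch '[0,8,0,0,0,0,0,0,16,0,0,0,0,0,0,24,0,0,0,0,0,0,32,0,0,0,0,0,-0.5,40,0,0,0,0,0,-0.5,46,0,0,0,0,0,-0.6,50,0,0,0,0,0,-0.6,50,0,0,0,0,0]'; python3 - <<'E'
from fit import *
ms={}
for c,n in(("side",[310,240]),("top",[290,215])):
    im=bot.camera(c); cv2.imwrite(f"pics/e_{c}.png",im)
    m=mask(c,'board',n,0); ms[c]=m
B2=[box(.11,.30,.05,.062),box(.094,.115,.062,.069,0,.086),box(.04,.022,.062,.098,0,-.115)]
for c in ms:
    if ms[c] is not None: print(c,fit([.495,.03,.012],B2[:2],{c:ms[c]}))
    print([(np.round(d["uv"],1).tolist(),round(d["confidence"],2)) for d in bot.spot_point(c,"board_front")])
    print("tips",[(np.round(d["uv"],1).tolist(),round(d["confidence"],2)) for d in bot.spot_point(c,"pointer_tip")])
o=bot.get_obs(); print(o["eef_pos"],o["ft_force"],o["clock"],o["tool_rot"])
E
```

```text
clock: 26.18
eef_pos: [0.4968, -0.1323, 0.0737]
tool_rot: [1.0, 0.007, 0.0, 0.001]
ft_force: [0.2, -4.8, 5.2]
grip_width: 0.0204
grasp_force: 61.8
clock: 26.85
eef_pos: [0.4959, -0.0814, 0.0737]
tool_rot: [1.0, 0.008, -0.0, 0.0]
ft_force: [-0.1, -3.0, 7.1]
grip_width: 0.0203
grasp_force: 61.9
side (array([0.4951, 0.0351, 0.0167]), np.float64(0.943))
[([289.2, 259.6], 0.87)]
tips [([274.2, 223.1], 0.84), ([266.7, 250.4], 0.73), ([219.7, 239.8], 0.6), ([318.1, 235.3], 0.32)]
top (array([0.4951, 0.0439, 0.0189]), np.float64(0.66))
[([248.3, 217.5], 0.56)]
tips [([282.3, 169.5], 0.88), ([244.1, 191.8], 0.78), ([232.5, 143.6], 0.6)]
[ 0.49590872 -0.08145709  0.07366363] [ 0.48623222 -2.07856468  7.17448886] 27.25 [ 9.99969938e-01  7.75235559e-03 -1.72852774e-05 -1.51103134e-04]
```

```bash
python3 -m inch '[0,3,0,0,0,0,0,0,6,0,0,0,0,0,0,9,0,0,0,0,0,0,9,0,0,0,0,0,0,9,0,0,0,0,0]'; python3 - <<'E'
from fit import *
e=bot.get_obs()["eef_pos"]; y0=-.0733+e[1]+.1884; print(e,"front y",y0+.15)
acc=[]
for c,(r,k) in(("top",(180,228)),("side",(236,238))):
    im=np.mean([bot.camera(c).astype(float) for _ in range(4)],0).astype(np.uint8)
    cv2.imwrite(f"pics/f_{c}.png",im)
    m=mask(c,'board',[285,245] if c=="side" else [290,215],0)
    if m is not None: print(c,m.sum(),fit([.4945,y0,.014],[box(.11,.30,.05,.062),box(.094,.115,.062,.069,0,.086)],{c:m}))
    p=im[r:r+55,k:k+57]; acc.append(cv2.resize(p,None,fx=7,fy=7,interpolation=cv2.INTER_CUBIC))
    q=proj(c,[[.5698,.194,.058],[.4939-.05,y0+.15,.062],[.4939+.055,y0+.15,.062]]); print(c,(q-[k,r]+.5)*7+([399,0] if c=="side" else [0,0]))
cv2.imwrite("pics/s5.png",np.hstack(acc))
E
```

```text
clock: 27.67
eef_pos: [0.4959, -0.0731, 0.0737]
tool_rot: [1.0, 0.008, -0.0, 0.001]
ft_force: [0.6, -3.9, 5.7]
grip_width: 0.02
grasp_force: 61.9
[ 0.49590716 -0.07310837  0.07367178] front y 0.19199163381665219
top 2555.0 (array([0.496 , 0.0466, 0.023 ]), np.float64(0.645))
top [[125.33184457  84.51185105]
 [123.17527121 381.19643224]
 [127.66694167 131.34227305]]
side [[602.48949053 118.43742769]
 [840.29759512 260.64055475]
 [642.77037023 133.17971114]]
```

View pics/s5.png

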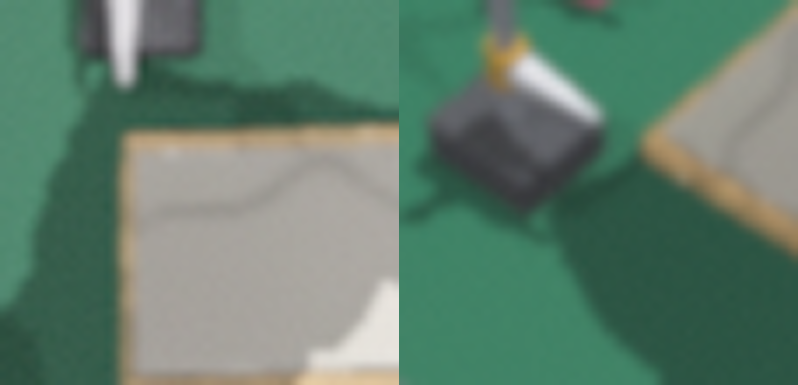

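The top crop shows the front edge at column about 122 and the pointer tip at (124,87), which is in line once parallax and yaw are allowed for. The side crop agrees, with the tip at (602,118). The board is flat and square, with the tail gripped, so I settle and hand in.

```bash
python3 -m inch '[0,0,0,0,0,0,0,0,0,0,0,0,0,0,0,0,0,0,0,0,0,0,0,0,0,0,0,0,0,0,0,0,0,0,0,0,0,0,0,0,0,0]'; python3 -c "
from workcell import bot
print(bot.job_done())"
```

```text
clock: 28.67
eef_pos: [0.4959, -0.0731, 0.0737]
tool_rot: [1.0, 0.007, -0.0, 0.0]
ft_force: [-1.0, -2.7, 5.6]
grip_width: 0.0203
grasp_force: 61.9
the job is handed in; nothing more can be done
None
```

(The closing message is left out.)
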